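Try the refitted roller catch of the spice cupboard

ROBOT

A 6-joint arm with a two-finger parallel gripper is mounted at the origin on the work surface. World frame = base frame: x ahead of the robot, y to its left, z up, the work surface at z = 0. Lengths are in m, angles in rad, forces in N, time in s.
With the tool pointing down it reaches from about 0.3 to 0.75 m from the base axis. Payload 8.5 kg.
Tool frame: the origin (TCP) lies between the finger pads; the fingertips stand 25 mm ahead of it and the grasp point (between the pads) lies 6 mm ahead of it (robot.tip_reach is the distance from the TCP to the fingertips, in m); z points along the fingers, y is the direction in which the jaws open and shut (so a half turn about z gives the same grasp; the last joint's range is limited). The gripper opens to 88 mm and grips with 3 to 60 N. Pads are 18 mm wide; open, the fingers measure 123 mm over their backs; the gripper's body (75 mm by 187 mm) begins 45 mm behind the grasp point.
Start: joints at [-1.557, 0.381, 1.297, -0, 1.464, -0.215], TCP at [0.125, -0.536, 0.264] pointing down, gripper open.
Joint ranges: [-3.11, 3.11], [-0.89, 2.33], [0.22, 2.48], [-1.42, 4.56], [0.17, 2.85], [-2.88, 2.88]. Speed limits (rad/s): [2.39, 2.39, 3.14, 3.14, 3.14, 3.14].

INTERFACE

Orientations are given as a rotation vector (axis times angle).
In Python, from station import readout, viewer, finish_job, robot gives the robot as it stands.
- The arm moves only by the tool jog_arm, never from a script. Its arguments are lists of equal length, an entry for each row: "twist": the turn, a rotation vector about the tool's x, y, z in degrees, a list of three; "slide": the shift along the tool's x, y, z in m, a list of three; "jaw": the finger opening in m, from 0 to 0.0881. A call has 1 to 12 rows; each row is the pose to reach, as a shift and turn from the pose commanded when the call began, along the tool's axes at that moment; what a row does not reach only later rows make up. A row lasts 1/12 s, in which the tool goes at most 41.7 mm and 7.16 degrees, less where a joint would pass 70% of its speed; a pose out of reach is approached as far as the arm can. A call with a gripper value outside its range is refused whole. The fingers move at their own pace and stop on an object; "squeeze" is the grip in N (left out, the last holds). Time passes only in rows, so rows that repeat a pose let the fingers close. It gives the time, the measured TCP pose, the force and the opening at its end, in the units of the state.
- readout.sense(): the state, without advancing time (a new reading comes with each control period).
- viewer.snapshot(name): name is "scene" or "top" or "wrist"; returns the picture (420x560x3 uint8, red, green, blue); there is no depth.
- viewer.calibration(name): a dict with "fx", "fy", "cx", "cy" (pixels), "k1" (the pictures are not rectified: a ray, as slopes to the right and down, at radius r is drawn at 1 + k1 r^2 times it, then the intrinsics apply), "xyz" and "attitude" of the camera in the world. Camera axes: x right, y down, z forward; pixel columns grow to the right and rows downward; lengths in m; the calibration is good to about 2 mm. A picture is of the moment at which its call begins: read the wrist's pose just before it. calibration takes no time and is no camera call; for the wrist camera it gives the pose at the moment of the call.
- finish_job(): hands the job in, once; it reports no verdict.
The state is a dict: "clock": time; "joint_pos": joint angles; "qvel": joint speeds; "tau": joint torques, N m; "tcp_pos": TCP position; "eef_rot": TCP orientation; "contact_force": force on the tool from outside, world axes, zero at the start; "ft_torque": the same for the moment, N m; "finger_gap": finger opening in m.
Only numpy, scipy, OpenCV 4.12 (cv2) and the standard library are available. Lean on these libraries where they do the work, as an engineer would, in place of code of your own. Each camera call takes 0.05 s, during which the arm holds its last target.

TASK

The roller catch of the little spice cupboard has just been refitted and nobody knows yet how deep it sits, so try it out: ease the door shut until the catch snaps, without slamming it or leaning hard on it once it is home, and let go for a moment so that the catch alone holds it. Then pull the door back open through the catch, leave it standing open at about a right angle, and let go. Do not disturb the jar, the tins, the whisk, the scraper or the heat mat's button.

Things in the scene. Friction and masses are not known exactly. Their poses are not given: they have to be found in the camera images.
- door (a joint): angle of the cupboard's inset door about its upright hinge, rad: 0 = flush with the cupboard's front, grows as it opens (counter-clockwise from above; 1.57 = square), limit 2.1. Starts ajar, unlatched; 0.06 N m of friction keeps it where it is left. The catch alone stops it: as its depth is unknown, the latched door may stand anywhere from 0.05 rad inside flush (-0.05) to 0.04 proud.
- door_hinge (a point): point on the hinge's upright axis (at the door's outer face), 206 mm over the shelf top, as high as the handle's bar. z up; x square to the door, pointing inwards; y along the door from hinge to free edge; these axes turn with the door. The white door is 214 mm wide (y), 16 mm thick (x 0 to 16 mm), its top edge 217 mm over the shelf top.
- door_handle (a point): middle of the door's level steel bow handle, 206 mm over the shelf top, 160 mm from the hinge along the door, 55 mm out from the door's outer face; axes as door_hinge. Its bar is 12 mm thick, 100 mm long (along y) between the posts at its ends. Nothing lies above it: fingers can come down round the bar, one of them between bar and door.
- door_nib (a point): round head of the steel nib on the door's inner face, 193 mm from the hinge, 185 mm up, which goes between the rollers. From touch to home it moves 8 mm, at first against up to about 8 N (felt at the handle); over the last 3 mm the rollers draw it in and hold it on the stop with 4 N. Pulling out takes about 6 N. Over 15 N on the stop (about 14 N pushed at the handle) is too hard.
- cupboard: white laminate spice cupboard, fixed, 250 mm wide (y), 200 mm deep (x), 230 mm high; origin at the centre of its underside; its open front faces its own -x, the door hangs inside the front, hinged at the -y end. Within, on the +y side, is a double roller catch: two sprung rollers, one above the other, and behind them a rubber stop that gives 1 mm per 5 N.
- jar_mid (a point): clip-top glass jar, 90 mm across, 137 mm high, standing; the point is on its axis 65 mm up. Leave it alone.
- tins_mid (a point): stack of nested aluminium loaf tins, 226 x 119 mm, 95 mm high; the point is at its centre, 47 mm up. Leave it alone.
- whisk: dough whisk lying flat, 320 mm long along its x axis, 72 mm wide, 20 mm high, origin near its middle on the underside. Leave it alone.
- scraper: orange plastic D-shaped dough scraper lying on the cupboard's top, 112 x 110 mm, 10 mm high, origin near its middle on the underside. Leave it alone.
- mat_button (a joint): travel of the orange press button, m: 0 = out, 0.004 = fully pressed. It sits on the white switch box at the end of the flat grey heat mat (260 x 180 mm, 9 mm high) that lies well to the right of the cupboard. Leave it alone.

How it is judged:
By the outcome, as a careful person would: the job done as asked, in the order asked, and still so for the second after the job is handed in, with the robot touching nothing.
It also fails if it takes over 51 s, if anything falls off the work surface, if the arm or the gripper's body presses on something with over 40 N, if the wrist force passes 120 N, or if a joint passes its speed limit or range.

## Working session

There is one attempt and no reset: what is moved stays moved. The work goes in short steps, Python scripts to look and compute and a tool call to move; the robot and the scene stay as the last step left them, time stands still between calls to the robot, and variables do not carry over. Pictures are saved under pics/ and viewed, and the job is handed in when it is done.

Besides the shell and the picture viewer there is one more tool, called after "Emit:" in YAML: its name, and indented under it one key for each argument. jog_arm: Moves the arm, as the interface text tells. Its arguments: {"type":"object","properties":{"twist":{"type":"array"},"slide":{"type":"array"},"jaw":{"type":"array"},"squeeze":{"type":"number"}},"required":["twist","slide","jaw"]}

```bash
mkdir -p pics; ls
python3 - <<'E'
from station import readout, viewer, robot
import cv2
print(readout.sense())
print([a for a in dir(robot) if a[0]!='_'])
for n in("scene","top"):
    im=viewer.snapshot(n); cv2.imwrite(f"pics/{n}0.png",im[:,:,::-1]); print(n,viewer.calibration(n))
E
```

```text
pics
{'clock': 0.0, 'joint_pos': array([-1.55729291e+00,  3.81154313e-01,  1.29824432e+00,  8.63093254e-06,
        1.46358185e+00, -2.15293952e-01]), 'qvel': array([ 5.90125035e-04,  6.74319640e-05,  8.29713431e-04, -1.58274862e-04,
        7.37250035e-04,  9.55913341e-04]), 'tau': array([-1.29774027e-03, -4.37930596e+01, -2.24556345e+01,  7.12891272e-02,
        3.53263901e-02, -1.15290636e-04]), 'tcp_pos': array([ 0.12474306, -0.53541827,  0.26316567]), 'eef_rot': array([-3.11968722e+00, -3.58451708e-01, -2.32887301e-04]), 'contact_force': array([ 0.12084656, -1.34756221, -0.3806808 ]), 'ft_torque': array([-0.03452375,  0.0461352 ,  0.06494332]), 'finger_gap': 0.08810967693034623}
['MotionError', 'tip_reach']
scene {'fx': 481.2740018136169, 'fy': 481.2740018136169, 'cx': 275.221186790984, 'cy': 206.79915535439503, 'k1': -0.08397230138213718, 'xyz': array([ 1.46446073, -0.85304802,  0.93819111]), 'attitude': array([-2.00537538, -0.8977017 ,  0.51459909])}
top {'fx': 395.28978142306704, 'fy': 395.28978142306704, 'cx': 278.1645300501073, 'cy': 209.83899053545295, 'k1': 0.011755167274146163, 'xyz': array([ 0.34176566, -0.07696158,  1.34120154]), 'attitude': array([-2.16242383,  2.14842818, -0.19490755])}
```

View pics/scene0.png

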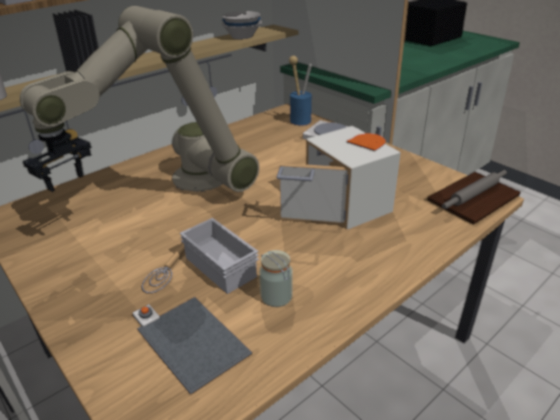

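View pics/top0.png

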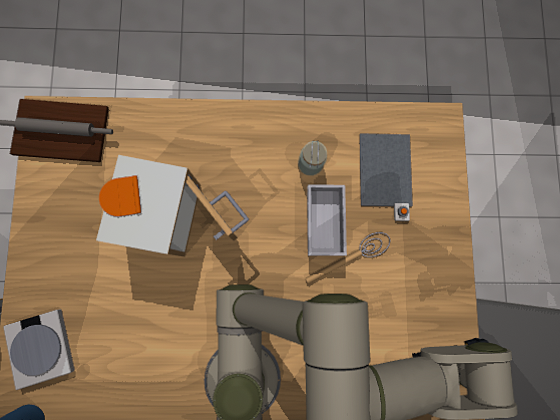

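```bash
cat > h.py <<'E'
import numpy as np, cv2
from scipy.spatial.transform import Rotation as R
from station import readout, viewer, robot
def ray(c,u,v):
    p=np.array([(u-c['cx'])/c['fx'],(v-c['cy'])/c['fy']]); q=p.copy()
    for _ in range(20): q=p/(1+c['k1']*(q@q))
    d=R.from_rotvec(c['attitude']).apply([q[0],q[1],1.]); return np.array(c['xyz']),d
def onz(c,u,v,z):
    o,d=ray(c,u,v); return o+d*(z-o[2])/d[2]
def proj(c,P):
    q=R.from_rotvec(c['attitude']).inv().apply(np.array(P)-c['xyz']); q=q[:2]/q[2]
    q=q*(1+c['k1']*(q@q)); return q*[c['fx'],c['fy']]+[c['cx'],c['cy']]
E
python3 - <<'E'
import cv2
im=cv2.imread('pics/top0.png')[145:265,90:260]; cv2.imwrite('pics/topz.png',cv2.resize(im,None,fx=4.6,fy=4.6,interpolation=cv2.INTER_CUBIC))
im=cv2.imread('pics/scene0.png')[110:250,260:420]; cv2.imwrite('pics/scz.png',cv2.resize(im,None,fx=4,fy=4,interpolation=cv2.INTER_CUBIC))
E
```

```text
(no output)
```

View pics/topz.png

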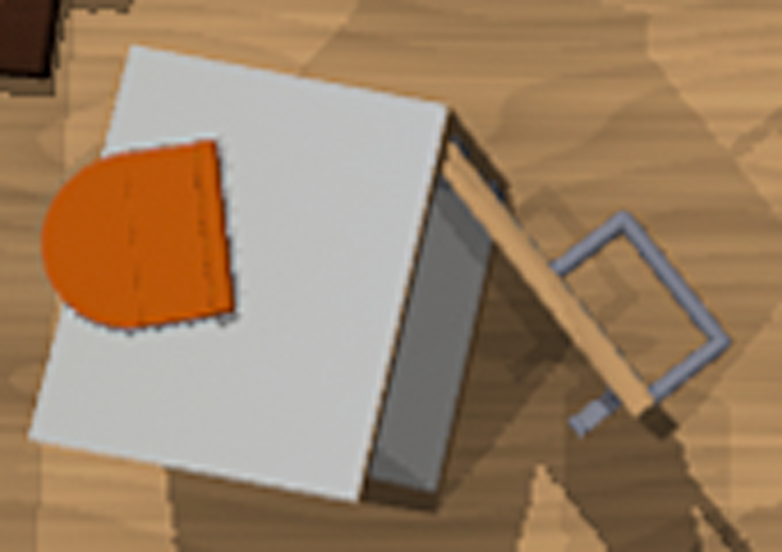

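View pics/scz.png

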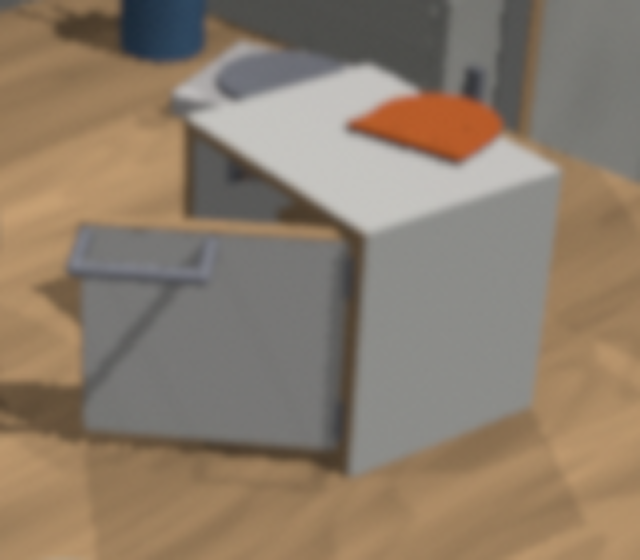

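Run:
```python
from h import *
c=viewer.calibration("top")
f=lambda x,y,z: onz(c,90+(x+.5)/4.6-.5,145+(y+.5)/4.6-.5,z)[:2]
C=[f(*p,.23) for p in[(131,45),(450,105),(359,500),(30,437)]]
print(np.round(C,4)); 
for i in range(4): print(np.linalg.norm(C[i]-C[(i+1)%4]))
ct=np.mean(C,0)
print('center',ct)
# inward axis x: from front mid to back mid ; y axis hinge->free
ex=(C[0]+C[3]-C[1]-C[2]); ex/=np.linalg.norm(ex); ey=(C[2]+C[3]-C[1]-C[0]); ey/=np.linalg.norm(ey)
print(ex,ey,np.degrees(np.arctan2(ey[1],ey[0])),np.degrees(np.arctan2(ex[1],ex[0])))
H=[f(*p,.206) for p in[(622,221),(722,341)]]; print('bar',H,np.linalg.norm(H[0]-H[1])); m=np.mean(H,0);d=H[1]-H[0];d/=np.linalg.norm(d);print(m,np.degrees(np.arctan2(d[1],d[0])))
# door top outer edge line
D=[f(*p,.217) for p in[(462,148),(657,402)]];e=D[1]-D[0];print('door',D,np.linalg.norm(e),np.degrees(np.arctan2(e[1],e[0])))
n=np.array([d[1],-d[0]])
for s in(1,-1): print('hinge cand', m-.16*d+s*.055*n)
```

```text
[[0.6688 0.3513]
 [0.6329 0.1526]
 [0.3874 0.1976]
 [0.4242 0.3954]]
0.20184108164583528
0.24954085958087727
0.20121383033280268
0.24850443500610161
center [0.52832534 0.27421244]
[0.18041838 0.98358996] [-0.98388288  0.17881409] 169.69930824255596 79.60587006275082
bar [array([0.56498557, 0.0465601 ]), array([ 0.48887039, -0.01789618])] 0.09974033190304152
[0.52692798 0.01433196] -139.74121871460477
door [array([0.60856642, 0.14676567]), array([0.44911082, 0.02100459])] 0.20308110828896248 -141.737498494067
hinge cand [0.61348607 0.15970285]
hinge cand [0.68457258 0.07575817]
```

Emit:
jog_arm:
  twist:
    - [0, 0, -5]
    - [0, 0, -10]
    - [0, 0, -15]
    - [0, 0, -20]
    - [0, 0, -25]
    - [0, 0, -26]
    - [0, 0, -26]
    - [0, 0, -26]
    - [0, 0, -26]
    - [0, 0, -26]
    - [0, 0, -26]
    - [0, 0, -26]
  slide:
    - [0.01, -0.008, -0.015]
    - [0.03, -0.026, -0.02]
    - [0.06, -0.052, -0.02]
    - [0.09, -0.078, -0.02]
    - [0.12, -0.104, -0.02]
    - [0.15, -0.13, -0.02]
    - [0.18, -0.156, -0.02]
    - [0.21, -0.182, -0.02]
    - [0.24, -0.208, -0.02]
    - [0.27, -0.234, -0.02]
    - [0.3, -0.26, -0.02]
    - [0.33, -0.286, -0.02]
  jaw: [0.05, 0.05, 0.05, 0.05, 0.05, 0.05, 0.05, 0.05, 0.05, 0.05, 0.05, 0.05]

```text
clock: 1.1
tcp_pos: [0.3819, -0.1804, 0.2837]
eef_rot: [-2.96, -1.051, 0.0]
contact_force: [1.3, -1.0, 0.3]
finger_gap: 0.0497
```

```bash
cat >> h.py <<'E'
HG=np.array([.6145,.158]); PSI0=169.65
def handle(th): # th deg
    a=np.radians(PSI0+th); e=np.array([np.cos(a),np.sin(a)]); o=np.array([-e[1],e[0]])
    return HG+.16*e+.055*o, PSI0+th+90-360  # yaw of tool y
def rel(pos,yaw,s=None):
    s=s or readout.sense(); Rr=R.from_rotvec(s['eef_rot'])
    sl=Rr.inv().apply(np.array(pos)-s['tcp_pos']); ty=Rr.as_matrix()[:,1]; y0=np.degrees(np.arctan2(ty[1],ty[0]))
    dy=(yaw-y0+180)%360-180
    return np.round(sl,4), round(-dy,1)
E
python3 - <<'E'
from h import *
print(handle(50)); p,y=handle(50); print(rel([*p,.284],y))
E
```

```text
(array([0.52640222, 0.013557  ]), -50.35000000000002)
(array([ 0.2345, -0.0594, -0.0003]), np.float64(-0.6))
```

Emit:
jog_arm:
  twist:
    - [0, 0, -0.6]
    - [0, 0, -0.6]
    - [0, 0, -0.6]
    - [0, 0, -0.6]
    - [0, 0, -0.6]
    - [0, 0, -0.6]
    - [0, 0, -0.6]
    - [0, 0, -0.6]
    - [0, 0, -0.6]
    - [0, 0, -0.6]
  slide:
    - [0.035, -0.009, 0]
    - [0.07, -0.018, 0]
    - [0.105, -0.027, 0]
    - [0.14, -0.036, 0]
    - [0.17, -0.043, 0]
    - [0.2, -0.051, 0]
    - [0.22, -0.056, 0]
    - [0.23, -0.0583, 0]
    - [0.2345, -0.0594, 0]
    - [0.2345, -0.0594, 0]
  jaw: [0.05, 0.05, 0.05, 0.05, 0.05, 0.045, 0.045, 0.045, 0.045, 0.045]

```text
clock: 1.93
tcp_pos: [0.5258, 0.0118, 0.2834]
eef_rot: [-2.954, -1.068, 0.001]
contact_force: [-1.3, 0.3, 0.1]
finger_gap: 0.045
```

Run:
```python
from h import *
c=viewer.calibration("wrist"); im=viewer.snapshot("wrist")[:,:,::-1].copy(); cv2.imwrite('pics/w1.png',im)
s=readout.sense(); print(s['tcp_pos'],s['eef_rot'],s['contact_force'],c['xyz'])
t=viewer.snapshot("top")[:,:,::-1]; cv2.imwrite('pics/t1.png',cv2.resize(t[145:265,90:330],None,fx=3.3,fy=3.3))
p,y=handle(50)
print([proj(c,[*q,z]) for q,z in [(p,.206),(HG,.217)]])
```

```text
[0.52545762 0.01123899 0.28358061] [-2.95490201e+00 -1.06670493e+00  9.66030853e-04] [-0.76020459  0.23369622  1.55494665] [0.58465253 0.06122603 0.4040225 ]
[array([278.40053075, 231.47633115]), array([161.68087012, -79.75563254])]
```

View pics/w1.png

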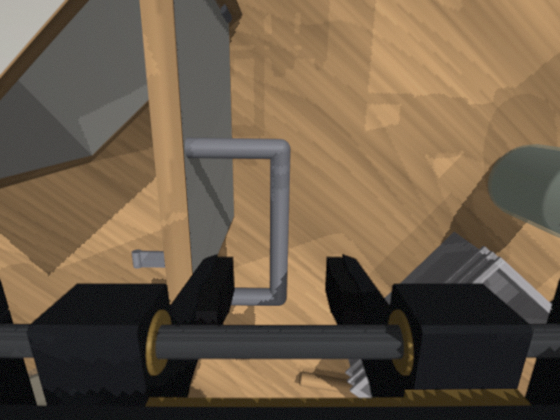

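View pics/t1.png

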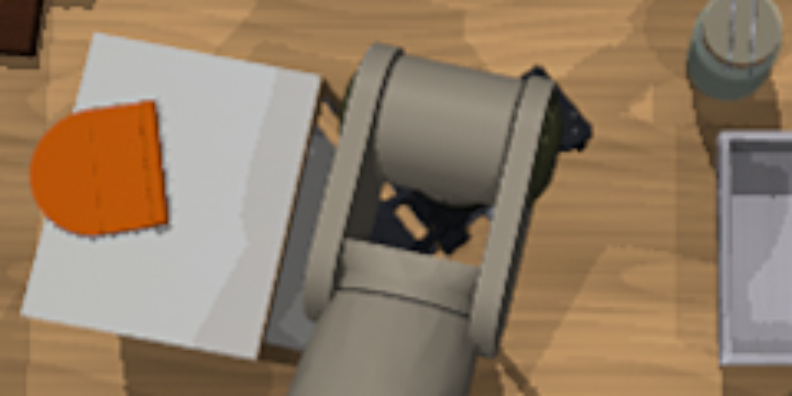

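Run:
```python
from h import *
c=viewer.calibration("wrist")
A=onz(c,281,149,.206)[:2];B=onz(c,279,296.5,.206)[:2]; d=B-A; L=np.linalg.norm(d); m=(A+B)/2; d/=L
print(A,B,L,m,np.degrees(np.arctan2(d[1],d[0]))%360-PSI0)
n=np.array([-d[1],d[0]]); print('hinge',m-.16*d-.055*n)
```

```text
[0.56713538 0.04475468] [ 0.4895837  -0.01803297] 0.09978251824163353 [0.52835954 0.01336086] 49.34443865658656
hinge [0.61810419 0.15678644]
```

```bash
sed -i 's/HG=np.array.*/HG=np.array([.616,.158]); PSI0=169.65/' h.py
python3 - <<'E'
from h import *
p,y=handle(49.6); print(p,y,rel([*p,.214],y))
E
```

```text
[0.52689597 0.01417555] -50.75 (array([ 0.0033, -0.0015,  0.0697]), np.float64(0.4))
```

Emit:
jog_arm:
  twist:
    - [0, 0, 0.4]
    - [0, 0, 0.4]
    - [0, 0, 0.4]
    - [0, 0, 0.4]
    - [0, 0, 0.4]
    - [0, 0, 0.4]
    - [0, 0, 0.4]
    - [0, 0, 0.4]
  slide:
    - [0.003, -0.001, 0]
    - [0.003, -0.001, 0.01]
    - [0.003, -0.001, 0.025]
    - [0.003, -0.001, 0.04]
    - [0.003, -0.001, 0.055]
    - [0.003, -0.001, 0.065]
    - [0.003, -0.001, 0.07]
    - [0.003, -0.001, 0.07]
  jaw: [0.04, 0.04, 0.04, 0.04, 0.04, 0.04, 0.04, 0.04]

```text
clock: 2.7
tcp_pos: [0.527, 0.014, 0.2131]
eef_rot: [-2.958, -1.055, 0.002]
contact_force: [0.5, 0.7, -1.0]
finger_gap: 0.04
```

Run:
```python
from h import *
im=viewer.snapshot("wrist")[:,:,::-1].copy(); cv2.imwrite('pics/w2.png',im)
s=readout.sense(); print(s['clock'],s['tcp_pos'],s['eef_rot'],s['contact_force'],s['finger_gap'])
```

```text
2.75 [0.52733936 0.01402364 0.2138955 ] [-2.95894817e+00 -1.05524677e+00  3.33034103e-04] [-0.5482939   0.3111629   0.18158755] 0.04016696790545361
```

View pics/w2.png

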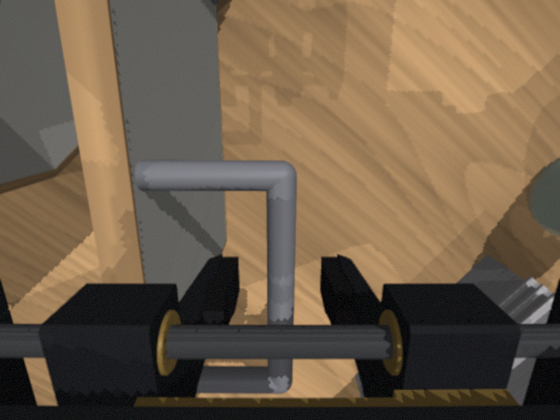

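```bash
cat >> h.py <<'E'
def path(th0,ths):
    p0,y0=handle(th0); a=np.radians(y0); ty=np.array([np.cos(a),np.sin(a)]); tx=np.array([-ty[1],ty[0]])
    for t in ths:
        p,y=handle(t); d=p-p0; print(f"{t:6.2f} [{d@tx:.4f}, {d@ty:.4f}]  tw {-(y-y0):.1f}")
E
python3 - <<'E'
from h import *
path(49.6,[49.6,49.6,48.6,46.6,44.6,42.6,40.6,38.6,36.6,34.6,32.6,30.6])
print();path(30.6,[28.6,26.6,24.6,22.6,20.6,18.6,16.6,14.6,12.6,10.6,9.6,9.6])
E
```

```text
49.60 [0.0000, 0.0000]  tw -0.0
 49.60 [0.0000, 0.0000]  tw -0.0
 48.60 [-0.0009, -0.0028]  tw 1.0
 46.60 [-0.0027, -0.0084]  tw 3.0
 44.60 [-0.0042, -0.0142]  tw 5.0
 42.60 [-0.0055, -0.0199]  tw 7.0
 40.60 [-0.0066, -0.0257]  tw 9.0
 38.60 [-0.0076, -0.0315]  tw 11.0
 36.60 [-0.0083, -0.0374]  tw 13.0
 34.60 [-0.0088, -0.0433]  tw 15.0
 32.60 [-0.0091, -0.0492]  tw 17.0
 30.60 [-0.0092, -0.0551]  tw 19.0

 28.60 [-0.0018, -0.0056]  tw 2.0
 26.60 [-0.0034, -0.0113]  tw 4.0
 24.60 [-0.0049, -0.0170]  tw 6.0
 22.60 [-0.0061, -0.0228]  tw 8.0
 20.60 [-0.0071, -0.0286]  tw 10.0
 18.60 [-0.0079, -0.0345]  tw 12.0
 16.60 [-0.0086, -0.0403]  tw 14.0
 14.60 [-0.0090, -0.0462]  tw 16.0
 12.60 [-0.0092, -0.0521]  tw 18.0
 10.60 [-0.0092, -0.0580]  tw 20.0
  9.60 [-0.0091, -0.0610]  tw 21.0
  9.60 [-0.0091, -0.0610]  tw 21.0
```

Emit:
jog_arm:
  twist:
    - [0, 0, 0]
    - [0, 0, 0]
    - [0, 0, 0]
    - [0, 0, 0]
  slide:
    - [0, 0, 0]
    - [0, 0, 0]
    - [0, 0, 0]
    - [0, 0, 0]
  jaw: [0.03, 0.015, 0.015, 0.015]
  squeeze: 5

```text
clock: 3.08
tcp_pos: [0.5275, 0.0144, 0.2142]
eef_rot: [2.958, 1.057, 0.001]
contact_force: [0.4, 0.9, 0.1]
finger_gap: 0.0162
```

Emit:
jog_arm:
  twist:
    - [0, 0, 0]
    - [0, 0, 1]
    - [0, 0, 3]
    - [0, 0, 5]
    - [0, 0, 7]
    - [0, 0, 9]
    - [0, 0, 11]
    - [0, 0, 13]
    - [0, 0, 15]
    - [0, 0, 17]
    - [0, 0, 18]
    - [0, 0, 19]
  slide:
    - [0, 0, 0]
    - [-0.0009, -0.0028, 0]
    - [-0.0027, -0.0084, 0]
    - [-0.0042, -0.0142, 0]
    - [-0.0055, -0.0199, 0]
    - [-0.0066, -0.0257, 0]
    - [-0.0076, -0.0315, 0]
    - [-0.0083, -0.0374, 0]
    - [-0.0088, -0.0433, 0]
    - [-0.0091, -0.0492, 0]
    - [-0.0092, -0.0521, 0]
    - [-0.0092, -0.0551, 0]
  jaw: [0.015, 0.015, 0.015, 0.015, 0.015, 0.015, 0.015, 0.015, 0.015, 0.015, 0.015, 0.015]

```text
clock: 4.08
tcp_pos: [0.4852, 0.0514, 0.2139]
eef_rot: [3.092, 0.552, 0.0]
contact_force: [0.4, 0.4, 0.5]
finger_gap: 0.0147
```

Run:
```python
from h import *
s=readout.sense(); print(s['clock'],s['tcp_pos'],s['eef_rot'],s['contact_force'],s['finger_gap'])
p,y=handle(30.6); print(p,y,rel([*p,.2135],y))
im=viewer.snapshot("wrist")[:,:,::-1].copy(); cv2.imwrite('pics/w3.png',im)
```

```text
4.0833 [0.48519658 0.05143757 0.21386282] [3.09246540e+00 5.52223719e-01 2.80301441e-04] [0.44804113 0.36226914 0.54769211] 0.014737416399444156
[0.48492582 0.05102075] -69.75 (array([-0.0004,  0.0003,  0.0004]), np.float64(-0.0))
```

View pics/w3.png

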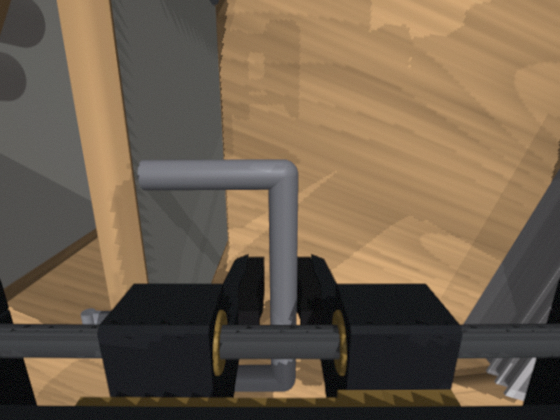

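Emit:
jog_arm:
  twist:
    - [0, 0, 2]
    - [0, 0, 4]
    - [0, 0, 6]
    - [0, 0, 8]
    - [0, 0, 10]
    - [0, 0, 12]
    - [0, 0, 14]
    - [0, 0, 16]
    - [0, 0, 18]
    - [0, 0, 20]
    - [0, 0, 21]
    - [0, 0, 21]
  slide:
    - [-0.0018, -0.0056, 0]
    - [-0.0034, -0.0113, 0]
    - [-0.0049, -0.017, 0]
    - [-0.0061, -0.0228, 0]
    - [-0.0071, -0.0286, 0]
    - [-0.0079, -0.0345, 0]
    - [-0.0086, -0.0403, 0]
    - [-0.009, -0.0462, 0]
    - [-0.0092, -0.0521, 0]
    - [-0.0092, -0.058, 0]
    - [-0.0091, -0.061, 0]
    - [-0.0091, -0.061, 0]
  jaw: [0.015, 0.015, 0.015, 0.015, 0.015, 0.015, 0.015, 0.015, 0.015, 0.015, 0.015, 0.015]

```text
clock: 5.13
tcp_pos: [0.4556, 0.1056, 0.2138]
eef_rot: [-3.141, 0.018, 0.0]
contact_force: [0.8, -0.2, 0.1]
finger_gap: 0.015
```

Run:
```python
from h import *
s=readout.sense(); print(s['clock'],s['tcp_pos'],s['contact_force'],s['finger_gap'])
p,y=handle(9.6); print(p,y,rel([*p,.2135],y))
path(9.6,[9,8.4,7.8,7.2,6.6,6,5.4,4.8,4.2,3.6,3,2.4,1.8,1.2,.6,0,-.6,-1.2,-1.8,-2.4,-3,-3.6,-4.2])
for n in("top","scene"):
    im=viewer.snapshot(n)[:,:,::-1]
    im=im[145:265,90:290] if n=="top" else im[110:250,240:420]
    cv2.imwrite(f'pics/{n}4.png',cv2.resize(im,None,fx=3.8,fy=3.8))
```

```text
5.1333 [0.4556015  0.10561629 0.21376302] [ 0.80128872 -0.16533705  0.13022844] 0.015007534706957351
[0.45529378 0.10509905] -90.75 (array([-0.0003,  0.0005,  0.0003]), np.float64(0.1))
  9.00 [-0.0006, -0.0017]  tw 0.6
  8.40 [-0.0011, -0.0034]  tw 1.2
  7.80 [-0.0016, -0.0051]  tw 1.8
  7.20 [-0.0022, -0.0067]  tw 2.4
  6.60 [-0.0027, -0.0084]  tw 3.0
  6.00 [-0.0031, -0.0102]  tw 3.6
  5.40 [-0.0036, -0.0119]  tw 4.2
  4.80 [-0.0040, -0.0136]  tw 4.8
  4.20 [-0.0045, -0.0153]  tw 5.4
  3.60 [-0.0049, -0.0170]  tw 6.0
  3.00 [-0.0053, -0.0188]  tw 6.6
  2.40 [-0.0056, -0.0205]  tw 7.2
  1.80 [-0.0060, -0.0222]  tw 7.8
  1.20 [-0.0063, -0.0240]  tw 8.4
  0.60 [-0.0066, -0.0257]  tw 9.0
  0.00 [-0.0069, -0.0275]  tw 9.6
 -0.60 [-0.0072, -0.0292]  tw 10.2
 -1.20 [-0.0075, -0.0310]  tw 10.8
 -1.80 [-0.0077, -0.0327]  tw 11.4
 -2.40 [-0.0079, -0.0345]  tw 12.0
 -3.00 [-0.0081, -0.0362]  tw 12.6
 -3.60 [-0.0083, -0.0380]  tw 13.2
 -4.20 [-0.0085, -0.0398]  tw 13.8
```

View pics/scene4.png

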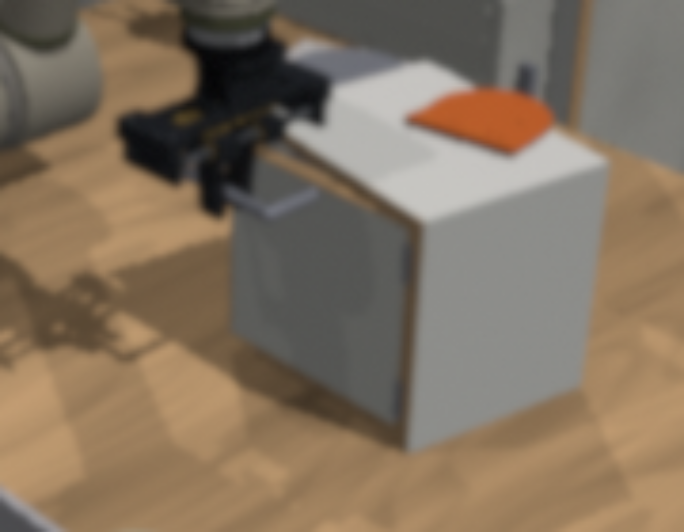

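Emit:
jog_arm:
  twist:
    - [0, 0, 0.6]
    - [0, 0, 1.2]
    - [0, 0, 1.8]
    - [0, 0, 2.4]
    - [0, 0, 3]
    - [0, 0, 3.6]
    - [0, 0, 3.6]
  slide:
    - [-0.0006, -0.0017, 0]
    - [-0.0011, -0.0034, 0]
    - [-0.0016, -0.0051, 0]
    - [-0.0022, -0.0067, 0]
    - [-0.0027, -0.0084, 0]
    - [-0.0031, -0.0102, 0]
    - [-0.0031, -0.0102, 0]
  jaw: [0.015, 0.015, 0.015, 0.015, 0.015, 0.015, 0.015]

```text
clock: 5.82
tcp_pos: [0.4526, 0.1159, 0.2138]
eef_rot: [-3.139, 0.118, 0.0]
contact_force: [0.4, -0.3, -0.4]
finger_gap: 0.0147
```

Run:
```python
from h import *
path(6,[5.7,5.4,5.1,4.8,4.5,4.2,3.9,3.6,3,2.5,2,1.5,1,.5,0,-.5,-1,-1.5,-2])
```

```text
5.70 [-0.0003, -0.0008]  tw 0.3
  5.40 [-0.0006, -0.0017]  tw 0.6
  5.10 [-0.0008, -0.0025]  tw 0.9
  4.80 [-0.0011, -0.0034]  tw 1.2
  4.50 [-0.0014, -0.0042]  tw 1.5
  4.20 [-0.0016, -0.0051]  tw 1.8
  3.90 [-0.0019, -0.0059]  tw 2.1
  3.60 [-0.0022, -0.0067]  tw 2.4
  3.00 [-0.0027, -0.0084]  tw 3.0
  2.50 [-0.0031, -0.0099]  tw 3.5
  2.00 [-0.0034, -0.0113]  tw 4.0
  1.50 [-0.0038, -0.0127]  tw 4.5
  1.00 [-0.0042, -0.0142]  tw 5.0
  0.50 [-0.0045, -0.0156]  tw 5.5
  0.00 [-0.0049, -0.0170]  tw 6.0
 -0.50 [-0.0052, -0.0185]  tw 6.5
 -1.00 [-0.0055, -0.0199]  tw 7.0
 -1.50 [-0.0058, -0.0214]  tw 7.5
 -2.00 [-0.0061, -0.0228]  tw 8.0
```

Emit:
jog_arm:
  twist:
    - [0, 0, 0.3]
    - [0, 0, 0.6]
    - [0, 0, 0.9]
    - [0, 0, 0.9]
  slide:
    - [-0.0003, -0.0008, 0]
    - [-0.0006, -0.0017, 0]
    - [-0.0008, -0.0025, 0]
    - [-0.0008, -0.0025, 0]
  jaw: [0.015, 0.015, 0.015, 0.015]

```text
clock: 6.15
tcp_pos: [0.4521, 0.1182, 0.2137]
eef_rot: [-3.138, 0.143, 0.0]
contact_force: [-0.0, -0.8, 1.0]
finger_gap: 0.0147
```

Emit:
jog_arm:
  twist:
    - [0, 0, 0.3]
    - [0, 0, 0.6]
    - [0, 0, 0.9]
    - [0, 0, 0.9]
  slide:
    - [-0.0003, -0.0008, 0]
    - [-0.0006, -0.0017, 0]
    - [-0.0008, -0.0025, 0]
    - [-0.0008, -0.0025, 0]
  jaw: [0.015, 0.015, 0.015, 0.015]

```text
clock: 6.48
tcp_pos: [0.4515, 0.1208, 0.2137]
eef_rot: [-3.137, 0.167, 0.0]
contact_force: [0.3, -0.4, -0.2]
finger_gap: 0.015
```

Emit:
jog_arm:
  twist:
    - [0, 0, 0.3]
    - [0, 0, 0.6]
    - [0, 0, 0.6]
  slide:
    - [-0.0003, -0.0008, 0]
    - [-0.0005, -0.0017, 0]
    - [-0.0005, -0.0017, 0]
  jaw: [0.015, 0.015, 0.015]

```text
clock: 6.73
tcp_pos: [0.4512, 0.1225, 0.2137]
eef_rot: [-3.136, 0.184, 0.0]
contact_force: [-1.0, -0.3, -0.3]
finger_gap: 0.0149
```

Emit:
jog_arm:
  twist:
    - [0, 0, 0.3]
    - [0, 0, 0.6]
    - [0, 0, 0.6]
  slide:
    - [-0.0003, -0.0008, 0]
    - [-0.0005, -0.0017, 0]
    - [-0.0005, -0.0017, 0]
  jaw: [0.015, 0.015, 0.015]

```text
clock: 6.98
tcp_pos: [0.4509, 0.1243, 0.2137]
eef_rot: [-3.135, 0.2, 0.0]
contact_force: [-0.4, 0.3, 0.3]
finger_gap: 0.0149
```

Emit:
jog_arm:
  twist:
    - [0, 0, 0.3]
    - [0, 0, 0.6]
    - [0, 0, 0.6]
  slide:
    - [-0.0003, -0.0008, 0]
    - [-0.0005, -0.0017, 0]
    - [-0.0005, -0.0017, 0]
  jaw: [0.015, 0.015, 0.015]

```text
clock: 7.23
tcp_pos: [0.4506, 0.1261, 0.2138]
eef_rot: [-3.134, 0.217, 0.0]
contact_force: [0.6, -0.6, 0.5]
finger_gap: 0.0152
```

Tool at about 2.4°, no catch force yet.

Emit:
jog_arm:
  twist:
    - [0, 0, 0.3]
    - [0, 0, 0.6]
    - [0, 0, 0.6]
  slide:
    - [-0.0003, -0.0008, 0]
    - [-0.0005, -0.0017, 0]
    - [-0.0005, -0.0017, 0]
  jaw: [0.015, 0.015, 0.015]

```text
clock: 7.48
tcp_pos: [0.4503, 0.1278, 0.2137]
eef_rot: [-3.133, 0.233, 0.0]
contact_force: [0.5, 0.2, -0.2]
finger_gap: 0.0147
```

Emit:
jog_arm:
  twist:
    - [0, 0, 0.3]
    - [0, 0, 0.6]
    - [0, 0, 0.6]
  slide:
    - [-0.0003, -0.0008, 0]
    - [-0.0005, -0.0017, 0]
    - [-0.0005, -0.0017, 0]
  jaw: [0.015, 0.015, 0.015]

```text
clock: 7.73
tcp_pos: [0.4501, 0.1296, 0.2138]
eef_rot: [-3.132, 0.249, 0.0]
contact_force: [0.2, -0.1, -0.2]
finger_gap: 0.015
```

Emit:
jog_arm:
  twist:
    - [0, 0, 0.3]
    - [0, 0, 0.6]
    - [0, 0, 0.6]
  slide:
    - [-0.0003, -0.0008, 0]
    - [-0.0005, -0.0017, 0]
    - [-0.0005, -0.0017, 0]
  jaw: [0.015, 0.015, 0.015]

```text
clock: 7.98
tcp_pos: [0.4499, 0.1313, 0.2138]
eef_rot: [-3.13, 0.266, 0.0]
contact_force: [0.2, -0.2, -0.3]
finger_gap: 0.0151
```

Run:
```python
from h import *
s=readout.sense(); print(s['contact_force'],s['ft_torque'],s['finger_gap'])
im=viewer.snapshot("wrist")[:,:,::-1].copy(); cv2.imwrite('pics/w5.png',im)
```

```text
[ 0.23427898 -0.18053097 -0.26548474] [0.02469199 0.07804244 0.00400188] 0.015132419522954915
```

View pics/w5.png

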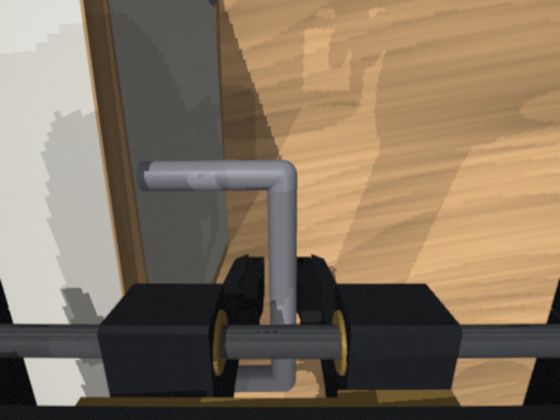

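Emit:
jog_arm:
  twist:
    - [0, 0, 0.3]
    - [0, 0, 0.6]
    - [0, 0, 0.6]
  slide:
    - [-0.0003, -0.0008, 0]
    - [-0.0005, -0.0017, 0]
    - [-0.0005, -0.0017, 0]
  jaw: [0.015, 0.015, 0.015]

```text
clock: 8.28
tcp_pos: [0.4497, 0.1327, 0.2138]
eef_rot: [3.128, -0.282, 0.0]
contact_force: [0.5, -2.6, -1.0]
finger_gap: 0.0152
```

Emit:
jog_arm:
  twist:
    - [0, 0, 0.3]
    - [0, 0, 0.6]
    - [0, 0, 0.6]
  slide:
    - [-0.0003, -0.0008, 0]
    - [-0.0005, -0.0017, 0]
    - [-0.0005, -0.0017, 0]
  jaw: [0.015, 0.015, 0.015]

```text
clock: 8.53
tcp_pos: [0.4496, 0.1342, 0.2137]
eef_rot: [3.126, -0.299, 0.0]
contact_force: [-0.7, -4.9, 0.8]
finger_gap: 0.0151
```

Emit:
jog_arm:
  twist:
    - [0, 0, 0.2]
    - [0, 0, 0.3]
    - [0, 0, 0.3]
  slide:
    - [-0.0002, -0.0005, 0]
    - [-0.0003, -0.0009, 0]
    - [-0.0003, -0.0009, 0]
  jaw: [0.015, 0.015, 0.015]

```text
clock: 8.78
tcp_pos: [0.4494, 0.1351, 0.2137]
eef_rot: [3.125, -0.307, 0.0]
contact_force: [0.2, -5.9, 0.1]
finger_gap: 0.0152
```

Emit:
jog_arm:
  twist:
    - [0, 0, 0.2]
    - [0, 0, 0.3]
    - [0, 0, 0.3]
  slide:
    - [-0.0002, -0.0005, 0]
    - [-0.0003, -0.0009, 0]
    - [-0.0003, -0.0009, 0]
  jaw: [0.015, 0.015, 0.015]

```text
clock: 9.03
tcp_pos: [0.4492, 0.1364, 0.2137]
eef_rot: [3.125, -0.315, -0.0]
contact_force: [-1.0, -2.7, 0.6]
finger_gap: 0.0148
```

Emit:
jog_arm:
  twist:
    - [0, 0, 0.1]
    - [0, 0, 0.2]
    - [0, 0, 0.2]
  slide:
    - [-0.0001, -0.0003, 0]
    - [-0.0002, -0.0006, 0]
    - [-0.0002, -0.0006, 0]
  jaw: [0.015, 0.015, 0.015]

```text
clock: 9.28
tcp_pos: [0.4491, 0.1374, 0.2137]
eef_rot: [-3.125, 0.32, 0.0]
contact_force: [-1.0, 0.0, -0.1]
finger_gap: 0.0147
```

Run:
```python
from h import *
im=viewer.snapshot("wrist")[:,:,::-1].copy(); cv2.imwrite('pics/w6.png',im)
s=readout.sense(); print(s['clock'],s['tcp_pos'],s['contact_force'],s['finger_gap'])
```

```text
9.3333 [0.44909988 0.13739511 0.21372361] [-0.90940919 -1.62211965  0.67320207] 0.014694240518540857
```

View pics/w6.png

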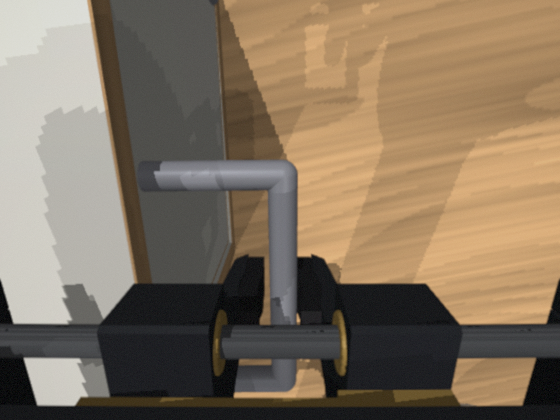

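Emit:
jog_arm:
  twist:
    - [0, 0, 0.1]
    - [0, 0, 0.2]
    - [0, 0, 0.2]
  slide:
    - [-0.0001, -0.0003, 0]
    - [-0.0002, -0.0006, 0]
    - [-0.0002, -0.0006, 0]
  jaw: [0.015, 0.015, 0.015]

```text
clock: 9.58
tcp_pos: [0.4492, 0.1381, 0.2138]
eef_rot: [-3.124, 0.325, -0.0]
contact_force: [-0.1, -0.4, 0.8]
finger_gap: 0.0148
```

Emit:
jog_arm:
  twist:
    - [0, 0, 0.1]
    - [0, 0, 0.2]
    - [0, 0, 0.2]
  slide:
    - [-0.0001, -0.0003, 0]
    - [-0.0002, -0.0006, 0]
    - [-0.0002, -0.0006, 0]
  jaw: [0.015, 0.015, 0.015]

```text
clock: 9.83
tcp_pos: [0.4491, 0.1385, 0.2138]
eef_rot: [-3.124, 0.331, -0.0]
contact_force: [-0.4, -0.6, 0.7]
finger_gap: 0.0149
```

Emit:
jog_arm:
  twist:
    - [0, 0, 0]
    - [0, 0, 0]
    - [0, 0, 0]
    - [0, 0, 0]
    - [0, 0, 0]
    - [0, 0, 0]
  slide:
    - [0, 0, 0]
    - [0, 0, 0]
    - [0, 0, 0]
    - [0, 0, 0]
    - [0, 0, 0]
    - [0, 0, 0]
  jaw: [0.02, 0.03, 0.036, 0.036, 0.036, 0.036]

```text
clock: 10.33
tcp_pos: [0.449, 0.1384, 0.2138]
eef_rot: [-3.124, 0.331, -0.0]
contact_force: [-1.1, -0.0, 0.1]
finger_gap: 0.036
```

Run:
```python
from h import *
im=viewer.snapshot("wrist")[:,:,::-1].copy(); cv2.imwrite('pics/w7.png',im)
s=readout.sense(); print(s['clock'],s['tcp_pos'],s['contact_force'],s['finger_gap'])
a=cv2.imread('pics/w6.png'); 
def edge(i): return [ (np.where(np.abs(np.diff(i[r,240:330].astype(int).sum(1)))>60)[0]+240).tolist() for r in(200,215)]
print(edge(a),edge(im))
```

```text
10.3833 [0.44905554 0.13842861 0.21374332] [-0.79339255 -0.53895947 -0.36354467] 0.03611149984605115
[[296, 297], [296, 297]] [[296, 297], [296, 297]]
```

View pics/w7.png

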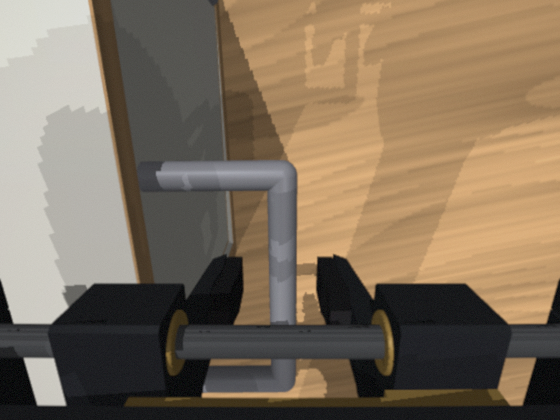

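Run:
```python
import cv2,numpy as np
for n in("w3","w5","w6","w7"):
    i=cv2.imread(f'pics/{n}.png').astype(int)
    b=i[200:235,255:310]; m=(b[:,:,2]-b[:,:,0])>25 # wood is reddish
    print(n,[int((~m[r]).sum()) for r in(0,15,30)]); 
    print(b[15,:,2].tolist())
```

```text
w3 [29, 28, 28]
[173, 175, 173, 173, 177, 183, 184, 186, 191, 193, 190, 191, 182, 146, 88, 70, 82, 88, 93, 97, 98, 101, 105, 106, 107, 107, 108, 110, 114, 113, 115, 113, 115, 112, 112, 108, 106, 102, 101, 98, 91, 86, 116, 164, 176, 176, 178, 180, 180, 180, 183, 181, 184, 181, 180]
w5 [29, 28, 28]
[148, 145, 144, 144, 145, 149, 144, 146, 145, 146, 145, 145, 134, 100, 90, 103, 107, 110, 117, 114, 120, 120, 119, 120, 120, 121, 119, 120, 121, 120, 117, 115, 114, 110, 107, 102, 100, 91, 91, 81, 77, 113, 177, 208, 216, 215, 215, 214, 213, 214, 213, 215, 215, 213, 215]
w6 [29, 29, 28]
[143, 144, 146, 143, 143, 142, 142, 141, 141, 142, 142, 143, 134, 106, 93, 98, 103, 107, 111, 112, 118, 116, 117, 120, 118, 119, 119, 117, 116, 116, 116, 116, 111, 110, 105, 102, 98, 94, 90, 83, 77, 81, 137, 198, 209, 208, 207, 209, 206, 206, 207, 206, 207, 210, 209]
w7 [29, 28, 28]
[144, 144, 145, 142, 141, 142, 142, 141, 141, 143, 143, 141, 128, 97, 92, 100, 105, 109, 110, 115, 114, 116, 118, 116, 118, 117, 116, 117, 116, 118, 112, 111, 110, 107, 104, 99, 95, 87, 85, 79, 74, 108, 170, 202, 206, 206, 206, 205, 207, 206, 206, 204, 205, 207, 207]
```

Emit:
jog_arm:
  twist:
    - [0, 0, 0]
    - [0, 0, 0]
    - [0, 0, 0]
    - [0, 0, 0.1]
    - [0, 0, 0.2]
    - [0, 0, 0.2]
  slide:
    - [0, 0, 0]
    - [0, 0, 0]
    - [0, 0, 0]
    - [-0.0001, -0.0003, 0]
    - [-0.0002, -0.0006, 0]
    - [-0.0002, -0.0006, 0]
  jaw: [0.015, 0.015, 0.015, 0.015, 0.015, 0.015]

```text
clock: 10.88
tcp_pos: [0.449, 0.1389, 0.2137]
eef_rot: [3.123, -0.337, 0.0]
contact_force: [0.8, -1.2, -0.2]
finger_gap: 0.0147
```

Run:
```python
from h import *
im=viewer.snapshot("wrist")[:,:,::-1].copy(); cv2.imwrite('pics/w8.png',im)
s=readout.sense(); print(s['clock'],s['tcp_pos'],s['contact_force'],s['finger_gap'])
print(im[215,255:310,2].tolist())
```

```text
10.9333 [0.4489918  0.13896305 0.21375541] [ 0.31062507 -1.68067277 -0.11658411] 0.015127566036440516
[142, 146, 143, 143, 142, 144, 145, 141, 142, 142, 142, 143, 132, 104, 94, 98, 105, 108, 110, 112, 115, 117, 116, 114, 117, 117, 116, 115, 119, 116, 117, 113, 111, 109, 104, 99, 98, 92, 90, 78, 75, 95, 151, 198, 209, 206, 204, 206, 203, 207, 207, 204, 205, 207, 206]
```

Emit:
jog_arm:
  twist:
    - [0, 0, 0.1]
    - [0, 0, 0.2]
    - [0, 0, 0.2]
  slide:
    - [-0.0001, -0.0003, 0]
    - [-0.0001, -0.0006, 0]
    - [-0.0001, -0.0006, 0]
  jaw: [0.015, 0.015, 0.015]

```text
clock: 11.18
tcp_pos: [0.449, 0.1395, 0.2137]
eef_rot: [3.122, -0.342, -0.0]
contact_force: [-1.5, -4.5, 0.9]
finger_gap: 0.0154
```

Run:
```python
from h import *
im=viewer.snapshot("wrist")[:,:,::-1].copy(); cv2.imwrite('pics/w9.png',im)
s=readout.sense(); print(s['clock'],s['tcp_pos'],s['contact_force'],s['finger_gap'])
print(im[215,290:302,2].tolist())
```

```text
11.2333 [0.44896004 0.13946835 0.21373621] [-1.17377608 -4.50585661  0.77111246] 0.014985428222083565
[102, 99, 95, 87, 82, 74, 82, 136, 196, 205, 205, 206]
```

Emit:
jog_arm:
  twist:
    - [0, 0, 0]
    - [0, 0, 0]
    - [0, 0, 0]
    - [0, 0, 0]
    - [0, 0, 0]
    - [0, 0, 0]
    - [0, 0, 0]
    - [0, 0, 0]
    - [0, 0, 0]
    - [0, 0, 0]
    - [0, 0, 0]
    - [0, 0, 0]
  slide:
    - [0, 0, 0]
    - [0, 0.001, 0]
    - [0, 0.001, 0]
    - [0, 0.001, 0]
    - [0, 0.001, 0]
    - [0, 0.001, 0]
    - [0, 0.001, 0]
    - [0, 0.001, 0]
    - [0, 0.001, 0]
    - [0, 0.001, 0]
    - [0, 0.001, 0]
    - [0, 0.001, 0]
  jaw: [0.025, 0.036, 0.036, 0.036, 0.036, 0.036, 0.036, 0.036, 0.036, 0.036, 0.036, 0.036]

```text
clock: 12.23
tcp_pos: [0.4488, 0.1387, 0.2137]
eef_rot: [-3.123, 0.342, 0.0]
contact_force: [-0.4, -0.4, 0.2]
finger_gap: 0.0363
```

Emit:
jog_arm:
  twist:
    - [0, 0, 0]
    - [0, 0, 0]
    - [0, 0, 0]
    - [0, 0, 0]
    - [0, 0, 0]
    - [0, 0, 0]
    - [0, 0, 0]
    - [0, 0, 0]
  slide:
    - [0, 0, 0]
    - [0, 0, 0]
    - [0, 0, 0]
    - [0, 0, 0]
    - [0, 0, 0]
    - [0, 0, 0]
    - [0, 0, 0]
    - [0, 0, 0]
  jaw: [0.036, 0.036, 0.036, 0.036, 0.036, 0.036, 0.036, 0.036]

```text
clock: 12.9
tcp_pos: [0.4488, 0.1387, 0.2137]
eef_rot: [3.123, -0.342, -0.0]
contact_force: [-0.1, 0.3, 0.3]
finger_gap: 0.0361
```

Run:
```python
from h import *
im=viewer.snapshot("wrist")[:,:,::-1].copy(); cv2.imwrite('pics/w10.png',im)
s=readout.sense(); print(s['clock'],s['tcp_pos'],s['contact_force'],s['finger_gap'])
print(im[215,290:302,2].tolist())
p=lambda t:handle(t)
R0=R.from_rotvec(s['eef_rot']).as_matrix()[:,1]; yaw=np.degrees(np.arctan2(R0[1],R0[0])); th=yaw+360-90-PSI0; print('tool th',th, handle(th)[0])
path(0,[.3,.6,.9,1.2,1.5,2,2.5,3,3.5,4,4.5,5,6,8,10,12,14])
for n in("top",):
    im=viewer.snapshot(n)[:,:,::-1]; cv2.imwrite('pics/top10.png',im)
```

```text
12.95 [0.44877659 0.13871671 0.21374696] [-0.6364229  -0.34952544 -0.2790959 ] 0.03581913147266821
[96, 89, 82, 77, 70, 97, 157, 198, 206, 205, 205, 205]
tool th -2.141521010502089 [0.44789128 0.13890918]
  0.30 [0.0003, 0.0008]  tw -0.3
  0.60 [0.0006, 0.0017]  tw -0.6
  0.90 [0.0009, 0.0025]  tw -0.9
  1.20 [0.0012, 0.0033]  tw -1.2
  1.50 [0.0015, 0.0042]  tw -1.5
  2.00 [0.0020, 0.0056]  tw -2.0
  2.50 [0.0026, 0.0069]  tw -2.5
  3.00 [0.0031, 0.0083]  tw -3.0
  3.50 [0.0037, 0.0097]  tw -3.5
  4.00 [0.0042, 0.0110]  tw -4.0
  4.50 [0.0048, 0.0124]  tw -4.5
  5.00 [0.0054, 0.0137]  tw -5.0
  6.00 [0.0066, 0.0164]  tw -6.0
  8.00 [0.0092, 0.0217]  tw -8.0
 10.00 [0.0120, 0.0269]  tw -10.0
 12.00 [0.0149, 0.0321]  tw -12.0
 14.00 [0.0181, 0.0371]  tw -14.0
```

View pics/w10.png

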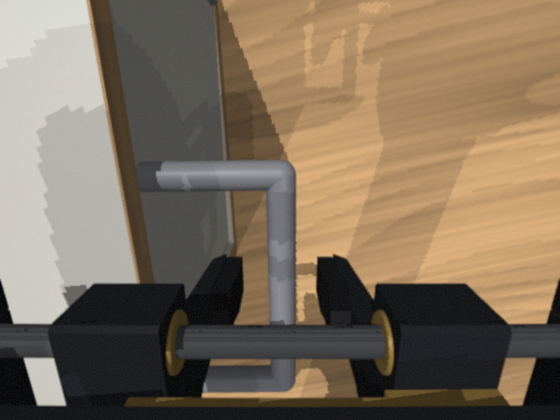

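Emit:
jog_arm:
  twist:
    - [0, 0, 0]
    - [0, 0, 0]
    - [0, 0, 0]
    - [0, 0, -0.6]
    - [0, 0, -0.9]
    - [0, 0, -1.2]
    - [0, 0, -1.5]
    - [0, 0, -1.5]
  slide:
    - [0, 0, 0]
    - [0, 0, 0]
    - [0, 0, 0]
    - [0.0006, 0.0017, 0]
    - [0.0009, 0.0025, 0]
    - [0.0012, 0.0033, 0]
    - [0.0015, 0.0042, 0]
    - [0.0015, 0.0042, 0]
  jaw: [0.015, 0.015, 0.015, 0.015, 0.015, 0.015, 0.015, 0.015]

```text
clock: 13.67
tcp_pos: [0.4493, 0.1347, 0.2138]
eef_rot: [-3.126, 0.3, 0.0]
contact_force: [-0.0, 5.1, -0.4]
finger_gap: 0.0148
```

Emit:
jog_arm:
  twist:
    - [0, 0, -0.3]
    - [0, 0, -0.6]
    - [0, 0, -0.9]
    - [0, 0, -1.2]
    - [0, 0, -1.5]
    - [0, 0, -2]
    - [0, 0, -2.5]
    - [0, 0, -3]
    - [0, 0, -3.5]
    - [0, 0, -4]
    - [0, 0, -4.5]
    - [0, 0, -5]
  slide:
    - [0.0003, 0.0008, 0]
    - [0.0006, 0.0017, 0]
    - [0.0009, 0.0025, 0]
    - [0.0012, 0.0033, 0]
    - [0.0015, 0.0042, 0]
    - [0.002, 0.0056, 0]
    - [0.0026, 0.0069, 0]
    - [0.0031, 0.0083, 0]
    - [0.0037, 0.0097, 0]
    - [0.0042, 0.011, 0]
    - [0.0048, 0.0124, 0]
    - [0.0054, 0.0137, 0]
  jaw: [0.015, 0.015, 0.015, 0.015, 0.015, 0.015, 0.015, 0.015, 0.015, 0.015, 0.015, 0.015]

```text
clock: 14.67
tcp_pos: [0.4521, 0.1196, 0.2137]
eef_rot: [-3.137, 0.163, 0.0]
contact_force: [-0.3, 0.2, -0.1]
finger_gap: 0.015
```

Run:
```python
from h import *
im=viewer.snapshot("wrist")[:,:,::-1].copy(); cv2.imwrite('pics/w11.png',im)
s=readout.sense(); print(s['clock'],s['tcp_pos'],s['contact_force'],s['finger_gap'])
R0=R.from_rotvec(s['eef_rot']).as_matrix()[:,1]; yaw=np.degrees(np.arctan2(R0[1],R0[0])); th=yaw+360-90-PSI0; print('tool th',th, handle(th)[0])
path(0,[1,3,5,7.5,10,12.5,15,17.5,20,22.5,25,27.5])
```

```text
14.7167 [0.45216029 0.11947415 0.2137557 ] [ 0.1029278  -0.54918076 -0.19244833] 0.01502547492612245
tool th 4.430843116276975 [0.45118118 0.11979326]
  1.00 [0.0010, 0.0028]  tw -1.0
  3.00 [0.0031, 0.0083]  tw -3.0
  5.00 [0.0054, 0.0137]  tw -5.0
  7.50 [0.0085, 0.0204]  tw -7.5
 10.00 [0.0120, 0.0269]  tw -10.0
 12.50 [0.0157, 0.0333]  tw -12.5
 15.00 [0.0197, 0.0395]  tw -15.0
 17.50 [0.0239, 0.0456]  tw -17.5
 20.00 [0.0285, 0.0514]  tw -20.0
 22.50 [0.0332, 0.0570]  tw -22.5
 25.00 [0.0382, 0.0625]  tw -25.0
 27.50 [0.0435, 0.0677]  tw -27.5
```

View pics/w11.png

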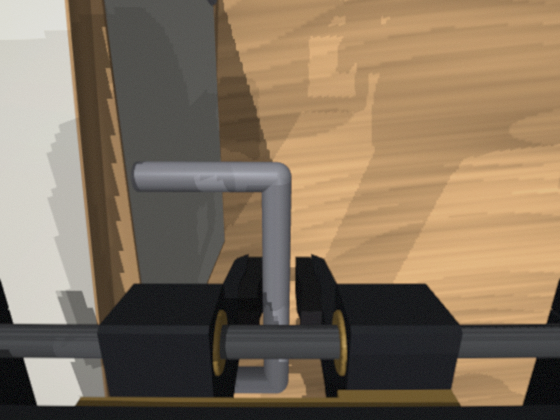

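Emit:
jog_arm:
  twist:
    - [0, 0, -1]
    - [0, 0, -3]
    - [0, 0, -5]
    - [0, 0, -7.5]
    - [0, 0, -10]
    - [0, 0, -12.5]
    - [0, 0, -15]
    - [0, 0, -17.5]
    - [0, 0, -20]
    - [0, 0, -22.5]
    - [0, 0, -25]
    - [0, 0, -27.5]
  slide:
    - [0.001, 0.0028, 0]
    - [0.0031, 0.0083, 0]
    - [0.0054, 0.0137, 0]
    - [0.0085, 0.0204, 0]
    - [0.012, 0.0269, 0]
    - [0.0157, 0.0333, 0]
    - [0.0197, 0.0395, 0]
    - [0.0239, 0.0456, 0]
    - [0.0285, 0.0514, 0]
    - [0.0332, 0.057, 0]
    - [0.0382, 0.0625, 0]
    - [0.0435, 0.0677, 0]
  jaw: [0.015, 0.015, 0.015, 0.015, 0.015, 0.015, 0.015, 0.015, 0.015, 0.015, 0.015, 0.015]

```text
clock: 15.72
tcp_pos: [0.4884, 0.0475, 0.2138]
eef_rot: [-3.085, -0.591, 0.0]
contact_force: [-0.5, 1.0, 1.0]
finger_gap: 0.0145
```

Emit:
jog_arm:
  twist:
    - [0, 0, -1]
    - [0, 0, -3]
    - [0, 0, -5]
    - [0, 0, -7.5]
    - [0, 0, -10]
    - [0, 0, -12.5]
    - [0, 0, -15]
    - [0, 0, -17.5]
    - [0, 0, -20]
    - [0, 0, -22.5]
    - [0, 0, -25]
    - [0, 0, -27.5]
  slide:
    - [0.001, 0.0028, 0]
    - [0.0031, 0.0083, 0]
    - [0.0054, 0.0137, 0]
    - [0.0085, 0.0204, 0]
    - [0.012, 0.0269, 0]
    - [0.0157, 0.0333, 0]
    - [0.0197, 0.0395, 0]
    - [0.0239, 0.0456, 0]
    - [0.0285, 0.0514, 0]
    - [0.0332, 0.057, 0]
    - [0.0382, 0.0625, 0]
    - [0.0435, 0.0677, 0]
  jaw: [0.015, 0.015, 0.015, 0.015, 0.015, 0.015, 0.015, 0.015, 0.015, 0.015, 0.015, 0.015]

```text
clock: 16.72
tcp_pos: [0.5536, 0.0007, 0.2136]
eef_rot: [-2.857, -1.306, 0.001]
contact_force: [-0.7, -0.1, 0.0]
finger_gap: 0.015
```

Run:
```python
from h import *
im=viewer.snapshot("wrist")[:,:,::-1].copy(); cv2.imwrite('pics/w12.png',im)
s=readout.sense(); print(s['clock'],s['tcp_pos'],s['joint_pos'],s['contact_force'],s['finger_gap'])
R0=R.from_rotvec(s['eef_rot']).as_matrix()[:,1]; yaw=np.degrees(np.arctan2(R0[1],R0[0])); th=yaw+360-90-PSI0; print('tool th',th, handle(th)[0])
t=91-th;path(0,t*np.array([.03,.1,.19,.28,.37,.46,.55,.64,.74,.84,.94,1]))
```

```text
16.7667 [5.54605083e-01 2.03956849e-04 2.13551428e-01] [-2.13022789e-01  4.29441259e-01  1.36991879e+00 -2.21891210e-04
  1.34197364e+00  4.98225069e-01] [-0.68631426  0.22822135  0.57866087] 0.014990029726347645
tool th 59.60138240535221 [0.5532283 0.0008863]
  0.94 [0.0009, 0.0026]  tw -0.9
  3.14 [0.0033, 0.0087]  tw -3.1
  5.97 [0.0066, 0.0163]  tw -6.0
  8.79 [0.0103, 0.0238]  tw -8.8
 11.62 [0.0144, 0.0311]  tw -11.6
 14.44 [0.0188, 0.0382]  tw -14.4
 17.27 [0.0235, 0.0450]  tw -17.3
 20.10 [0.0286, 0.0516]  tw -20.1
 23.23 [0.0347, 0.0587]  tw -23.2
 26.37 [0.0411, 0.0654]  tw -26.4
 29.51 [0.0479, 0.0717]  tw -29.5
 31.40 [0.0521, 0.0753]  tw -31.4
```

View pics/w12.png

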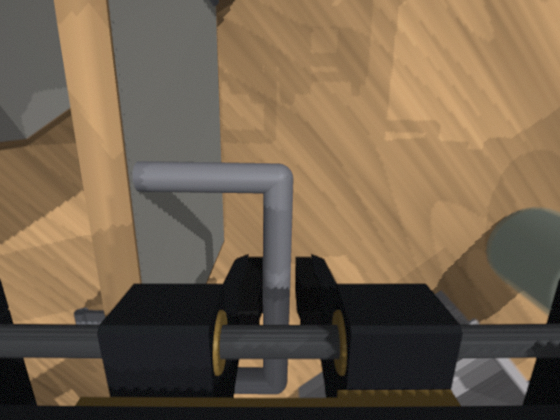

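Emit:
jog_arm:
  twist:
    - [0, 0, -0.9]
    - [0, 0, -3.1]
    - [0, 0, -6]
    - [0, 0, -8.8]
    - [0, 0, -11.6]
    - [0, 0, -14.4]
    - [0, 0, -17.3]
    - [0, 0, -20.1]
    - [0, 0, -23.2]
    - [0, 0, -26.4]
    - [0, 0, -28.5]
    - [0, 0, -29.5]
  slide:
    - [0.0009, 0.0026, 0]
    - [0.0033, 0.0087, 0]
    - [0.0066, 0.0163, 0]
    - [0.0103, 0.0238, 0]
    - [0.0144, 0.0311, 0]
    - [0.0188, 0.0382, 0]
    - [0.0235, 0.045, 0]
    - [0.0286, 0.0516, 0]
    - [0.0347, 0.0587, 0]
    - [0.0411, 0.0654, 0]
    - [0.0457, 0.0697, 0]
    - [0.0479, 0.0717, 0]
  jaw: [0.015, 0.015, 0.015, 0.015, 0.015, 0.015, 0.015, 0.015, 0.015, 0.015, 0.015, 0.015]

```text
clock: 17.77
tcp_pos: [0.6394, -0.0098, 0.2135]
eef_rot: [-2.431, -1.989, 0.0]
contact_force: [0.6, -0.1, 0.8]
finger_gap: 0.0154
```

Emit:
jog_arm:
  twist:
    - [0, 0, -0.6]
    - [0, 0, -1]
    - [0, 0, -1]
    - [0, 0, -1]
  slide:
    - [0.0006, 0.0017, 0]
    - [0.001, 0.0028, 0]
    - [0.001, 0.0028, 0]
    - [0.001, 0.0028, 0]
  jaw: [0.015, 0.015, 0.015, 0.015]

```text
clock: 18.1
tcp_pos: [0.6418, -0.0095, 0.2139]
eef_rot: [2.416, 2.008, 0.0]
contact_force: [-0.0, -0.8, 0.5]
finger_gap: 0.0151
```

Emit:
jog_arm:
  twist:
    - [0, 0, 0]
    - [0, 0, 0]
    - [0, 0, 0]
    - [0, 0, 0]
    - [0, 0, 0]
  slide:
    - [0, 0, 0]
    - [0, 0, 0]
    - [0, 0, 0]
    - [0, 0, 0]
    - [0, 0, 0]
  jaw: [0.025, 0.036, 0.036, 0.036, 0.036]

```text
clock: 18.52
tcp_pos: [0.642, -0.0095, 0.2138]
eef_rot: [2.415, 2.009, 0.0]
contact_force: [0.3, 0.7, -0.5]
finger_gap: 0.0361
```

Run:
```python
from h import *
im=viewer.snapshot("wrist")[:,:,::-1].copy(); cv2.imwrite('pics/w13.png',im)
s=readout.sense(); print(s['clock'],s['tcp_pos'],s['contact_force'],s['finger_gap'])
R0=R.from_rotvec(s['eef_rot']).as_matrix()[:,1]; yaw=np.degrees(np.arctan2(R0[1],R0[0])); th=yaw+360-90-PSI0; print('tool th',th, handle(th)[0])
```

```text
18.5667 [ 0.64200858 -0.00957043  0.21376612] [ 0.88077063 -0.33546925 -0.49317639] 0.035995135281145264
tool th 89.85517550932522 [ 0.64093645 -0.00934149]
```

View pics/w13.png

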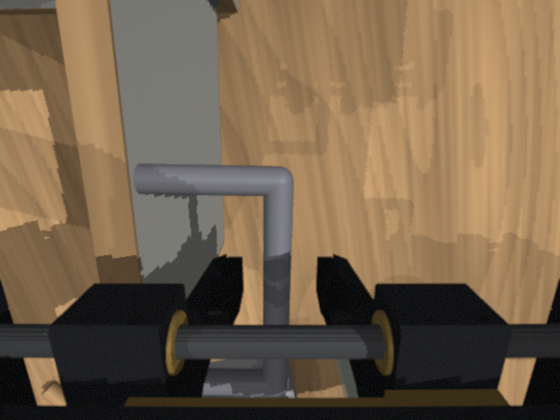

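Door is at a right angle with the bar free between the open fingers. Now I lift straight up and check from above.

Emit:
jog_arm:
  twist:
    - [0, 0, 0]
    - [0, 0, 0]
    - [0, 0, 0]
    - [0, 0, 0]
    - [0, 0, 0]
    - [0, 0, 0]
  slide:
    - [0, 0, -0.01]
    - [0, 0, -0.025]
    - [0, 0, -0.04]
    - [0, 0, -0.06]
    - [0, 0, -0.08]
    - [0, 0, -0.08]
  jaw: [0.036, 0.036, 0.036, 0.036, 0.036, 0.036]

```text
clock: 19.07
tcp_pos: [0.6428, -0.0097, 0.2987]
eef_rot: [2.41, 2.005, 0.008]
contact_force: [0.2, -0.9, 0.8]
finger_gap: 0.0362
```

Emit:
jog_arm:
  twist:
    - [0, 0, 0]
    - [0, 0, 0]
    - [0, 0, 0]
    - [0, 0, 0]
    - [0, 0, 0]
    - [0, 0, 0]
    - [0, 0, 0]
  slide:
    - [-0.03, -0.02, 0]
    - [-0.06, -0.04, 0]
    - [-0.1, -0.06, 0]
    - [-0.13, -0.09, 0]
    - [-0.16, -0.12, 0]
    - [-0.17, -0.13, 0]
    - [-0.17, -0.13, 0]
  jaw: [0.036, 0.036, 0.036, 0.036, 0.036, 0.036, 0.036]

```text
clock: 19.65
tcp_pos: [0.4807, -0.1547, 0.294]
eef_rot: [-2.419, -2.005, 0.001]
contact_force: [0.5, 0.1, 0.6]
finger_gap: 0.0362
```

Run:
```python
from h import *
s=readout.sense(); print(s['clock'],s['tcp_pos'],s['contact_force'])
for n in("top","scene"):
    im=viewer.snapshot(n)[:,:,::-1]; cv2.imwrite(f'pics/{n}14.png',im)
```

```text
19.65 [ 0.48065945 -0.1547022   0.29398825] [0.53938924 0.11729681 0.60461876]
```

View pics/top14.png

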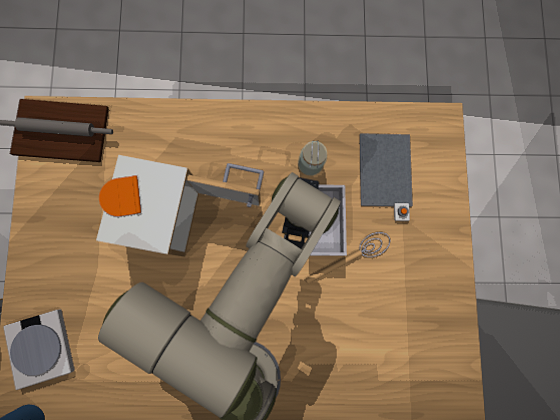

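View pics/scene14.png

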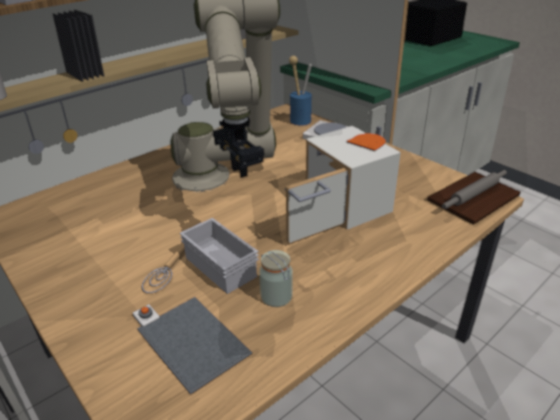

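Run:
```python
from h import *
from station import finish_job
c=viewer.calibration("top"); A=onz(c,228,167,.206);B=onz(c,262,172,.206);d=B-A
print('door angle deg',np.degrees(np.arctan2(d[1],d[0]))%360-PSI0,np.linalg.norm(d))
a=cv2.imread('pics/top0.png').astype(int);b=cv2.imread('pics/top14.png').astype(int)
for n,(x0,x1,y0,y1) in dict(scraper=(95,145,170,220),jar=(295,330,138,175),mat=(355,415,130,225),whisk=(345,395,228,262)).items(): print(n,np.abs(a-b)[y0:y1,x0:x1].mean())
print(readout.sense()['qvel'])
finish_job()
```

```text
door angle deg 92.4333179540449 0.10110251566126109
scraper 2.0349333333333335
jar 3.0815958815958817
mat 7.584853801169591
whisk 8.301176470588235
[ 0.03047049  0.0203397  -0.02117341  0.00139246  0.00154392  0.0034883 ]
the job is handed in; nothing more can be done
```

The spice cupboard door was shut through its catch, left held by the catch alone, then pulled back open and left standing at about a right angle. The job is handed in at roughly 20 s of the 51 s allowed.

- **Closing:** I loosely straddled the handle's bar and eased the door shut. At the handle the catch resisted with up to about 6 N, then dropped to near 0. The stop came up at an estimated 2–3° inside flush, by the tool's angle. My hardest measured push on the stop was about 4.5 N.
- **Holding:** I opened the fingers clear of the bar for about 1.6 s. The door stayed latched.
- **Opening:** It came out through the catch with a measured pull of about 5 N. I swung it open, let go, lifted off and moved the arm away.

**Last checks:**
- **Door angle:** the tool pose gave about 90° and a rough top-view reading gave 92°. They differ by about 2°, within the pixel accuracy.
- **Other objects:** the jar, tins, whisk, scraper and button look unmoved in the final pictures. I compared the mat and whisk areas with the first picture, and they differ somewhat more than the jar and scraper. I put that down to the arm's shadow but did not check it further.
- **The snap:** I did not see the door clearly jump in the pictures. I judged it latched from the force drop, the stop's push-back and the pull needed to open it.

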